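# Pack out the glue press and hold it shut

### The job

The glued adapter casing in the little bench press is too low for the press foot: pushed down, the sprung arm comes to its stop before it touches anything. Lay plywood packing plates flat on the casing, one on another, centred and lengthwise along it, using just as many as it takes for the arm to bear on the pile when it is pushed almost level, and leave the spare plates flat on the desk. Then push the arm down by its end pad with the gripper, firmly but without crushing the casing, and finish while still holding it pressed on the pile; leave the other things on the desk where they are.

Things in the scene. Friction and masses are not known exactly. Their poses are not given: they have to be found in the camera images.
- press: Grey bench press, bolted down. Origin on the desk under the middle of the casing; z up. Base plate 120 mm (x) by 270 mm (y, from -80 to +190 mm), 20 mm thick, with a forked pillar (54 by 40 mm, 145 mm high) at y = +170 mm that carries the arm's hinge. The arm lies along -y of the press when down.
- press_hinge (a point): The arm's hinge axis, parallel to the press's x, 170 mm to +y of the press origin and 125 mm above the desk.
- press_arm (a joint): Angle of the steel press arm (rad): 0 = level, down on its hard stop; grows as it rises, to 1.1 = fully up, leaning towards the pillar and clear of the casing. A spring always lifts it to fully up when let go (pushing the pad down takes about half a newton when up, 3 N when level). The arm is a bar 22 mm wide and 16 mm thick, 225 mm long, its centreline through the hinge.
- press_foot (a point): Lowest point of the round-ended press foot (18 mm across) under the arm, 170 mm from the hinge and 27 mm below the arm's centreline; with the arm at 0 it is 98 mm above the desk, over the middle of the casing.
- press_pad (a point): Centre of the top face of the round black push pad (40 mm across) at the arm's free end, 225 mm from the hinge and 14 mm above the arm's centreline; the face is level when the arm is.
- work: Adjustable jack post with an aluminium nest and in it the glued black adapter casing, all held fast, on the press base; the axes are parallel to the press's. The casing is 60 mm (x) by 80 mm (y), lengthwise under the arm; the nest around it reaches 36 mm to x and 46 mm to y, and its cheeks end 18 mm below the casing's top. Origin 50 mm below the casing's top.
- work_top (a point): Centre of the casing's flat top, 70 to 90 mm above the desk (8 to 28 mm below the foot with the arm at 0).
- plate0: One of four alike loose plywood packing plates, 60 mm (x) by 40 mm (y) by 10 mm thick, about 20 to 45 g, lying flat on the desk. Origin at the centre of its underside, z up.
- plate1: One of four alike loose plywood packing plates, 60 mm (x) by 40 mm (y) by 10 mm thick, about 20 to 45 g, lying flat on the desk. Origin at the centre of its underside, z up.
- plate2: One of four alike loose plywood packing plates, 60 mm (x) by 40 mm (y) by 10 mm thick, about 20 to 45 g, lying flat on the desk. Origin at the centre of its underside, z up.
- plate3: One of four alike loose plywood packing plates, 60 mm (x) by 40 mm (y) by 10 mm thick, about 20 to 45 g, lying flat on the desk. Origin at the centre of its underside, z up.
- pen_mug: White mug with pens, 72 mm across, 160 mm high over the pens; bystander. Origin under its centre.
- tape_roll: Roll of clear tape lying flat, 90 mm across, 22 mm high; bystander.
- glue_bottle: White glue bottle, 36 mm across, 100 mm high; bystander.
- screwdriver: Screwdriver lying along its x; bystander.
- eraser: White eraser, 35 by 18 by 12 mm, lying among the plates; bystander.
- charger: Black charger block, 45 by 45 by 26 mm; bystander.
There are look-alikes about, which are no part of the job. What is shaped like the plate2 but blue or yellow is not meant.

How it is judged:
By the outcome, as a careful person would: the job done as asked, in the order asked, and still so for the second after the job is handed in, while the arm keeps its last pose, push and grip.
It also fails if it takes over 72 s, if anything falls off the work surface, if the arm or the gripper's body presses on something with over 40 N, if the wrist force passes 120 N, or if a joint passes its speed limit or range.

### The arm

A 7-joint arm with a two-finger parallel gripper is mounted at the origin on the work surface. World frame = base frame: x ahead of the robot, y to its left, z up, the work surface at z = 0. Lengths are in m, angles in rad, forces in N, time in s.
With the tool pointing down it reaches from about 0.4 to 0.875 m from the base axis. Payload 4.4 kg.
Tool frame: the origin (TCP) lies between the finger pads; the fingertips stand ctrl.tcp_to_tips ahead of it and the grasp point (between the pads) lies 8 mm behind it (ctrl.tcp_to_tips is the distance from the TCP to the fingertips, in m); z points along the fingers, y is the line along which they close (so a half turn about z gives the same grasp; the last joint's range is limited). The gripper opens to 85 mm and grips with 20 to 120 N. Pads are 22 mm wide; open, the fingers measure 114 mm over their backs; the gripper's body (76 mm by 85 mm) begins 54 mm behind the grasp point. The pads swing forward as they close: fully open they stand 13 mm farther back than shut.
Start: joints at [1.111, 0.628, 0.038, 1.517, -0.027, 0.996, -0.02], TCP at [0.249, -0.6, 0.242] pointing down, gripper open.
Joint ranges: [-3.06, 3.06], [-0.37, 2.12], [-1.25, 1.32], [0.18, 2.47], [-1.1, 4.24], [0.23, 1.98], [-2.94, 2.94]. Speed limits (rad/s): [2.57, 2.57, 3.14, 3.14, 3.14, 3.14, 3.14].

### API

Orientations are given as a unit quaternion [x, y, z, w].
In Python, from cell import ctrl, cams gives the robot as it stands. Calls block until the motion is done:
- ctrl.goto(position, orientation): joint-space move of the TCP to a pose.
- ctrl.line_to(position, attitude=None, v=0.15): straight line of the TCP; attitude=None keeps the orientation; v is the mean speed in m/s.
- ctrl.goto_joints(angles): joint-space move.
- ctrl.set_gripper(opening, f_grip=None): finger opening in m; f_grip is the grip in N (None keeps the last); returns when the fingers have stopped.
- ctrl.dwell(seconds).
- ctrl.solve_ik(position, orientation): joint angles nearest the present ones, or None.
- cams.read_camera(name): name is "scene" or "top"; returns the picture (480x640x3 uint8, red, green, blue); there is no depth.
- cams.get_calibration(name): a dict with "fx", "fy", "cx", "cy" (pixels), "cam_to_world" (4x4, takes a point from camera to world coordinates). Camera axes: x right, y down, z forward; pixel columns grow to the right and rows downward; lengths in m; the calibration is good to about 2 mm. A picture is of the moment at which its call begins. get_calibration takes no time and is no camera call.
A pose or a line that the arm cannot do raises ctrl.Unreachable and nothing moves.
- ctrl.sign_off(): hands the job in; it is judged then, once.
Readings, each from a call of its own:
- ctrl.get_t(): time.
- ctrl.get_q(): joint angles.
- ctrl.get_joint_velocities(): joint speeds.
- ctrl.get_tau(): joint torques, N m.
- ctrl.get_tool_pos(): TCP position.
- ctrl.get_eef_rot(): TCP orientation.
- ctrl.get_contact_force(): force on the tool from outside, world axes, zero at the start.
- ctrl.get_ft_torque(): the same for the moment, N m.
- ctrl.get_grip_width(): finger opening in m.
- ctrl.get_gripper_force(): force on a finger pad.
Only numpy, scipy, OpenCV 4.12 (cv2) and the standard library are available. Lean on these libraries where they do the work, as an engineer would, in place of code of your own. Each camera call takes 0.05 s, during which the arm holds its last target. There are 200 camera calls.

## Working session

There is one attempt and no reset: what is moved stays moved. The work goes in short steps, each a Python script; the robot and the scene stay as the last script left them, time stands still between calls to the robot, and variables do not carry over. Pictures are saved under pics/ and viewed, at most 10 in all, crops included, and the job is handed in when it is done.

```bash
mkdir -p pics; ls
python3 - <<'E'
from cell import ctrl,cams
import cv2
for n in("scene","top"):
    im=cams.read_camera(n); cv2.imwrite(f"pics/{n}0.png",im[:,:,::-1]); c=cams.get_calibration(n)
    print(n,c["fx"],c["fy"],c["cx"],c["cy"]); print(c["cam_to_world"])
print(ctrl.tcp_to_tips,ctrl.get_eef_rot(),ctrl.get_t())
E
```

```text
pics
scene 528.839613884952 528.839613884952 326.59934308868844 241.46298594735737
[[ 0.86261295  0.32312128 -0.38921913  0.99738128]
 [ 0.505591   -0.57599413  0.64234609 -0.79311599]
 [-0.01663224 -0.75088175 -0.66022721  0.90872985]
 [ 0.          0.          0.          1.        ]]
top 469.5580711608787 469.5580711608787 322.50953667427234 246.31088974764776
[[ 0.01230427 -0.99075279  0.13512037  0.3772607 ]
 [-0.99991843 -0.0117282   0.0050586  -0.01784716]
 [-0.0034271  -0.13517159 -0.99081628  1.08533255]
 [ 0.          0.          0.          1.        ]]
0.011 [ 9.80675948e-01  1.95637279e-01 -1.84885132e-04 -8.39713769e-04] 0.1
```

View pics/scene0.png

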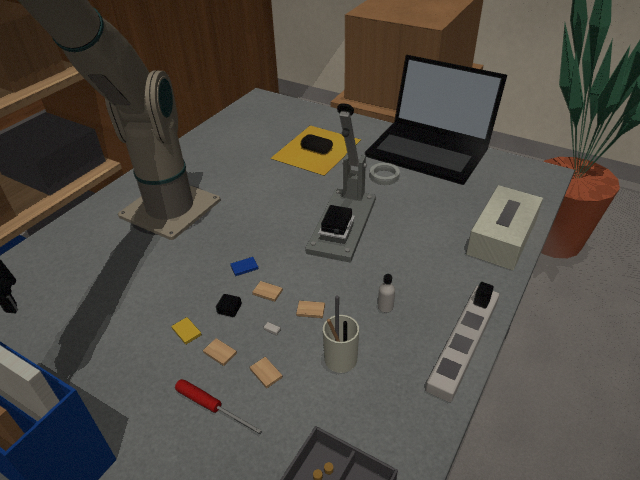

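View pics/top0.png

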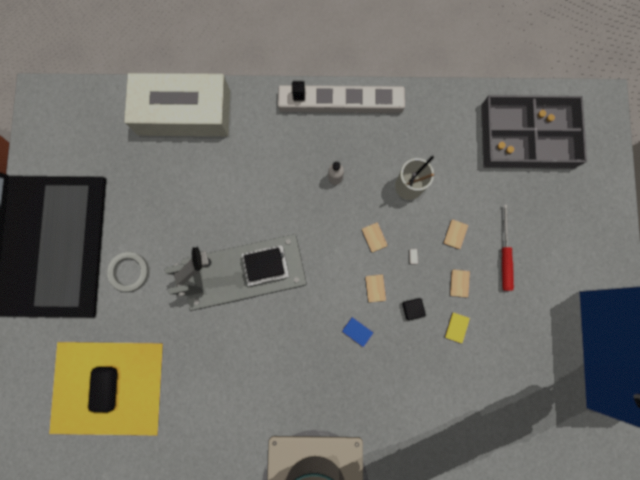

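```bash
cat > h.py <<'E'
import numpy as np, cv2
from cell import ctrl,cams
from scipy.spatial.transform import Rotation as R
def ray(n,u,v):
    c=cams.get_calibration(n);M=c["cam_to_world"]
    return M[:3,3],M[:3,:3]@np.array([(u-c["cx"])/c["fx"],(v-c["cy"])/c["fy"],1])
def on(n,u,v,z):
    o,d=ray(n,u,v); return o+d*(z-o[2])/d[2]
def tri(a,b):
    o,d=ray("scene",*a);p,e=ray("top",*b)
    s=np.linalg.lstsq(np.c_[d,-e],p-o,rcond=None)[0]
    x,y=o+d*s[0],p+e*s[1]; return (x+y)/2,np.linalg.norm(x-y)
def down(yaw): # tool down, tool y (closing line) at angle yaw+90 in world; tool x at yaw
    return (R.from_euler("z",yaw)*R.from_euler("x",np.pi)).as_quat()
def plates(n="top",z=.01):
    im=cams.read_camera(n);h=cv2.cvtColor(im,cv2.COLOR_RGB2HSV)
    m=cv2.inRange(h,(5,50,110),(20,200,255)); out=[]
    for c in cv2.findContours(m,0,2)[0]:
        if cv2.contourArea(c)<150: continue
        w=np.array([on(n,*p[0],z)[:2] for p in c],np.float32)
        (x,y),(a,b),t=cv2.minAreaRect(w)
        if .03<min(a,b)<.05 and .05<max(a,b)<.08:
            M=cv2.moments(c); u,v=M["m10"]/M["m00"],M["m01"]/M["m00"]
            if a<b:t+=90
            out.append((on(n,u,v,z)[:2].round(4),round(t%180,1),round(a,3),round(b,3),(round(u),round(v))))
    return out
E
python3 - <<'E'
from h import *
for n in("top","scene"):
    for p in plates(n): print(n,p)
s=cv2.imread("pics/scene0.png");t=cv2.imread("pics/top0.png")
f=lambda i,x,y,w,h:cv2.resize(i[y:y+h,x:x+w],(400,600*0+int(400*h/w)),interpolation=2)
a=f(s,295,175,100,100);b=f(t,160,225,160,100)
c=np.zeros((650,400,3),np.uint8);c[:400]=a;c[400:]=b
c=np.zeros((400,800,3),np.uint8);c[:,:400]=a;c[:250,400:]=b
c=cv2.convertScaleAbs(c,alpha=1.6,beta=15);cv2.imwrite("pics/crop1.png",c)
E
```

```text
top (array([ 0.4294, -0.1339]), 6.7, 0.061, 0.042, (375, 288))
top (array([ 0.4428, -0.3268]), 174.4, 0.042, 0.062, (460, 283))
top (array([ 0.5472, -0.1317]), 23.1, 0.061, 0.042, (374, 237))
top (array([ 0.5566, -0.32  ]), 160.4, 0.042, 0.062, (455, 234))
scene (array([ 0.5598, -0.3203]), 160.1, 0.039, 0.06, (265, 371))
scene (array([ 0.4459, -0.3269]), 174.5, 0.04, 0.059, (219, 350))
scene (array([ 0.5499, -0.1318]), 23.2, 0.059, 0.04, (310, 308))
scene (array([ 0.432, -0.134]), 6.2, 0.06, 0.04, (267, 290))
```

View pics/crop1.png

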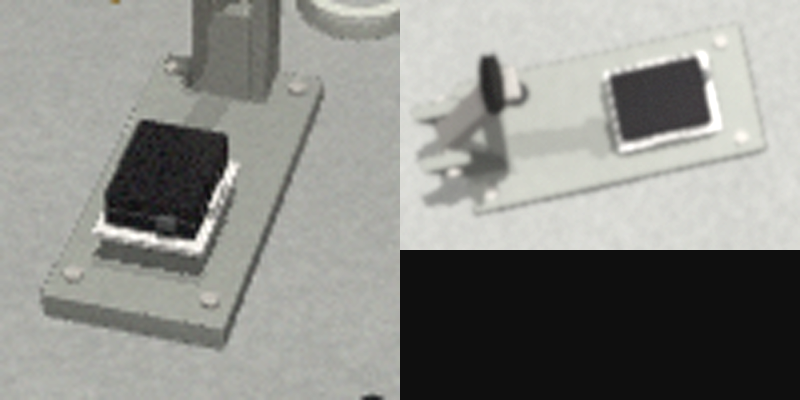

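Run:
```python
from h import *
T=lambda u,v:(160+(u-400+.5)/2.5-.5,225+(v+.5)/2.5-.5)
S=lambda u,v:(295+(u+.5)/4-.5,175+(v+.5)/4-.5)
for a,b in (((142,121),(620,141)),((230,135),(608,73)),((207,212),(703,57)),((107,197),(714,128))):
    p,e=tri(S(*a),T(*b));print("casing",p.round(4),round(e,4))
for z in(.07,.08,.09):
    c=np.array([on("top",*T(*q),z)[:2] for q in((620,141),(608,73),(703,57),(714,128))])
    print(z,c.mean(0).round(4),[np.linalg.norm(c[i]-c[i-1]).round(4) for i in range(4)], np.degrees(np.arctan2(*(c[0]+c[1]-c[2]-c[3])[::-1])))
b=[on("top",*T(*q),.02) for q in((742,22),(766,150),(475,213))]
sb=[on("scene",*S(*q),.02) for q in((322,78),(223,330),(42,290),(165,58))]
print(np.round(b,4),np.round(sb,4))
# press origin from scene base corners: y=-80 edge mid + 80 mm along +y
for f,y in(((b[0]+b[1])/2,b[2]-b[1]),((sb[1]+sb[2])/2,(sb[0]+sb[3]-sb[1]-sb[2])/2)):
    u=y[:2]/np.linalg.norm(y[:2]);print(f[:2]+.08*u,np.linalg.norm(y),np.degrees(np.arctan2(u[1],u[0])))
```

```text
casing [0.4387 0.1484 0.0724] 0.0023
casing [0.4972 0.1604 0.0749] 0.0021
casing [0.5171 0.0818 0.0744] 0.0137
casing [0.4542 0.0702 0.0701] 0.0103
0.07 [0.4743 0.1135] [np.float64(0.082), np.float64(0.0604), np.float64(0.0838), np.float64(0.0629)] 99.46946623110792
0.08 [0.4733 0.1122] [np.float64(0.0811), np.float64(0.0598), np.float64(0.083), np.float64(0.0622)] 99.4694662311079
0.09 [0.4724 0.1109] [np.float64(0.0803), np.float64(0.0592), np.float64(0.0822), np.float64(0.0616)] 99.4694662311079
[[0.5516 0.0477 0.02  ]
 [0.4344 0.0237 0.02  ]
 [0.3746 0.2847 0.02  ]] [[0.4907 0.3135 0.02  ]
 [0.554  0.0498 0.02  ]
 [0.4372 0.0265 0.02  ]
 [0.3818 0.2806 0.02  ]]
[0.47509884 0.11369115] 0.26775922252530726 102.89902717724921
[0.47770554 0.11612357] 0.26562031717373097 102.91996556949374
```

```bash
cat >> h.py <<'E'
C=np.array([.4755,.114]);A=np.radians(102.3)
P=[((.4307,-.134),6.5),((.5486,-.1318),23.1),((.5582,-.3202),160.3)]
G=.0125
def pick(i):
    (x,y),t=P[i];nat=np.degrees(np.arctan2(y,x))+90
    t=min((t-180,t,t+180),key=lambda a:abs(a-nat));q=down(np.radians(t))
    ctrl.set_gripper(.064,30)
    ctrl.goto([x,y,.10],q);ctrl.line_to([x,y,G],v=.12)
    ctrl.set_gripper(0.02,30);print("width",ctrl.get_grip_width(),"tcp",ctrl.get_tool_pos())
    ctrl.line_to([x,y,.20],v=.25)
def place(zguess,above=.006):
    q=down(A);ctrl.goto([*C,.22],q);ctrl.line_to([*C,zguess+G+above],v=.2);ctrl.dwell(.2)
    f0=ctrl.get_contact_force()[2];z=zguess+G+above
    for k in range(18):
        z-=.001;ctrl.line_to([*C,z],v=.02);f=ctrl.get_contact_force()[2]-f0
        if f>2:break
    print("bottom z",z-G,ctrl.get_tool_pos()[2]-G,"df",f,"w",ctrl.get_grip_width())
    return z-G
def release():
    ctrl.set_gripper(.056);p=ctrl.get_tool_pos();ctrl.line_to([p[0],p[1],.20],v=.2)
E
python3 - <<'E'
from h import *
pick(0);print(ctrl.get_t());place(.079);print(ctrl.get_t(),ctrl.get_contact_force())
release();print(ctrl.get_t(),plates("top",.085),plates("scene",.085))
cv2.imwrite("pics/s1.png",cams.read_camera("scene")[:,:,::-1])
E
```

```text
Traceback (most recent call last):
  File "h.py", line 34, in pick
    ctrl.goto([x,y,.10],q);ctrl.line_to([x,y,G],v=.12)
                           ~~~~~~~~~~~~^^^^^^^^^^^^^^^
cell.Unreachable: the arm cannot follow that straight line within its joint ranges
```

Run:
```python
from h import *
print(ctrl.get_q().round(2),ctrl.get_t())
for i in range(3):
  (x,y),t=P[i]
  for k in(-180,0,180):
    for z in(.1,.0125):
        s=ctrl.solve_ik([x,y,z],down(np.radians(t+k)));print(i,t+k,z,None if s is None else np.round(s,2))
for z in(.22,.087):
  for k in (0,180,-180):
    s=ctrl.solve_ik([*C,z],down(A+np.radians(k)));print("C",k,z,None if s is None else np.round(s,2))
```

```text
[ 0.19  0.6   0.07  2.18 -0.12  0.36 -1.1 ] 2.4333
0 -173.5 0.1 [ 0.19  0.6   0.07  2.18 -0.12  0.36 -1.1 ]
0 -173.5 0.0125 [ 0.89  1.07 -1.06  2.19  1.39  0.9   0.58]
0 6.5 0.1 [ 0.19  0.6   0.07  2.18 -0.12  0.36 -1.1 ]
0 6.5 0.0125 [ 0.47  0.81 -0.33  2.21  1.01  0.28 -2.22]
0 186.5 0.1 [ 0.19  0.6   0.07  2.18 -0.12  0.36 -1.1 ]
0 186.5 0.0125 [ 0.89  1.07 -1.06  2.19  1.39  0.9   0.58]
1 -156.9 0.1 [ 0.8   0.95 -1.06  1.86  1.02  0.99  1.24]
1 -156.9 0.0125 [ 0.79  1.13 -1.06  1.89  1.24  0.99  1.09]
1 23.1 0.1 [ 0.18  0.7   0.01  1.88 -0.02  0.56 -0.96]
1 23.1 0.0125 [ 0.18  0.85  0.01  1.91 -0.02  0.39 -0.96]
1 203.1 0.1 [ 0.8   0.95 -1.06  1.86  1.02  0.99  1.24]
1 203.1 0.0125 [ 0.79  1.13 -1.06  1.89  1.24  0.99  1.09]
2 -19.69999999999999 0.1 [ 0.36  0.8   0.2   1.66 -0.22  0.71 -1.25]
2 -19.69999999999999 0.0125 [ 0.38  0.92  0.17  1.68 -0.25  0.56 -1.22]
2 160.3 0.1 [ 0.9   0.91 -0.76  1.64  0.75  0.91  1.08]
2 160.3 0.0125 [ 0.87  1.02 -0.7   1.66  0.88  0.8   0.98]
2 340.3 0.1 [ 0.36  0.8   0.2   1.66 -0.22  0.71 -1.25]
2 340.3 0.0125 [ 0.38  0.92  0.17  1.68 -0.25  0.56 -1.22]
C 0 0.22 [-0.07  0.45 -0.31  1.98  0.2   0.75 -0.28]
C 180 0.22 [-0.79  0.53  0.73  1.99 -0.48  0.8  -2.7 ]
C -180 0.22 [-0.79  0.53  0.73  1.99 -0.48  0.8  -2.7 ]
C 0 0.087 [-0.11  0.67 -0.27  2.09  0.4   0.44 -0.48]
C 180 0.087 [-0.66  0.73  0.56  2.1  -0.79  0.52 -2.43]
C -180 0.087 [-0.66  0.73  0.56  2.1  -0.79  0.52 -2.43]
```

```bash
sed -i 's/^P=\[((.4307,-.134),6.5),/P=[((.4443,-.3268),174.5),/' h.py
python3 - <<'E'
from h import *
p=ctrl.get_tool_pos();ctrl.line_to([p[0],p[1],.18],v=.3)
pick(1);print(ctrl.get_t());place(.079);print(ctrl.get_t(),ctrl.get_contact_force())
release();print(ctrl.get_t(),plates("top",.085),plates("scene",.085))
cv2.imwrite("pics/s1.png",cams.read_camera("scene")[:,:,::-1])
E
```

```text
width 0.03908818196782935 tcp [ 0.54920327 -0.13195044  0.01355957]
5.8167
bottom z 0.077 0.07780886236798239 df 8.938765931586495 w 0.038857971281994495
9.7917 [-2.26070471 -0.37537993  8.43056004]
10.8 [(array([ 0.4257, -0.1257]), 6.7, 0.057, 0.039, (375, 288)), (array([ 0.4382, -0.3052]), 174.8, 0.039, 0.057, (460, 283)), (array([ 0.5441, -0.2989]), 160.7, 0.039, 0.058, (455, 234))] [(array([ 0.5963, -0.3598]), 159.8, 0.036, 0.055, (265, 371)), (array([ 0.492 , -0.3658]), 174.6, 0.036, 0.054, (219, 350)), (array([ 0.4791, -0.1891]), 6.3, 0.055, 0.037, (267, 290)), (array([0.477, 0.112]), 101.7, 0.038, 0.068, (336, 213))]
```

View pics/s1.png

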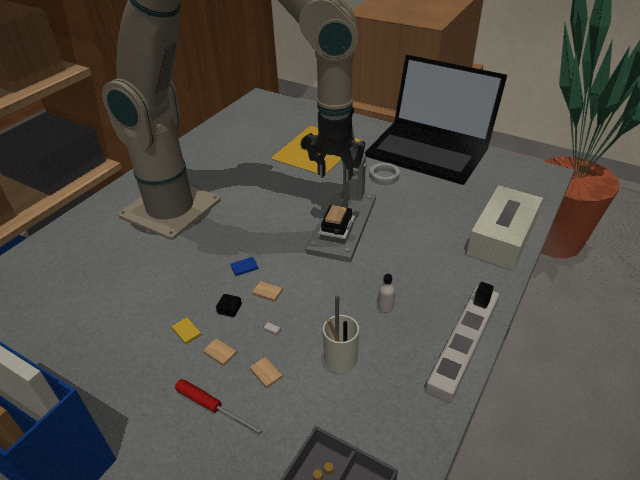

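```bash
cat >> h.py <<'E'
def touch(x,y,z,step=.0005,n=40):
    ctrl.dwell(.2);f0=ctrl.get_contact_force()[2];L=[]
    for k in range(n):
        z-=step;ctrl.line_to([x,y,z],v=.02);L.append((round(z,4),round(ctrl.get_tool_pos()[2],5),round(ctrl.get_contact_force()[2]-f0,2)))
        if L[-1][2]>3:break
    print(L[-4:])
E
python3 - <<'E'
from h import *
ctrl.set_gripper(0,30);ctrl.line_to([*C,.105],v=.2);touch(*C,.105,n=30);print(ctrl.get_t())
ctrl.line_to([*C,.18],v=.3)
D=(.56,-.05);ctrl.goto([*D,.05],down(np.radians(85)));ctrl.line_to([*D,.015],v=.15);touch(*D,.015,n=20)
ctrl.line_to([*D,.15],v=.3);print(ctrl.get_t())
E
```

```text
[(0.099, np.float64(0.09897), np.float64(0.22)), (0.0985, np.float64(0.09847), np.float64(-0.01)), (0.098, np.float64(0.09797), np.float64(0.3)), (0.0975, np.float64(0.09789), np.float64(4.89))]
16.0917
[(0.012, np.float64(0.01195), np.float64(0.67)), (0.0115, np.float64(0.01147), np.float64(0.26)), (0.011, np.float64(0.01113), np.float64(1.5)), (0.0105, np.float64(0.01111), np.float64(6.11))]
20.8667
```

```bash
sed -i 's/^G=.0125/G=.0135/' h.py
python3 - <<'E'
from h import *
for i,z in((0,.0868),(2,.0968)):
    pick(i);place(z,.003);release();print(ctrl.get_t())
ctrl.goto([.46,-.05,.25],down(np.radians(80)))
a=cams.read_camera("scene");b=cams.read_camera("top");print(ctrl.get_t())
f=lambda i,x,y,w,h:cv2.resize(i[y:y+h,x:x+w],(400,int(400*h/w)),interpolation=2)
c=np.zeros((400,800,3),np.uint8);c[:,:400]=f(a,290,140,110,110);c[:250,400:]=f(b,160,225,160,100)
cv2.imwrite("pics/s2.png",cv2.convertScaleAbs(c,alpha=1.5,beta=10)[:,:,::-1]);print(plates("top",.11),plates("scene",.11)[-1:])
E
```

```text
width 0.03856916585929507 tcp [ 0.44484164 -0.32714746  0.01453576]
bottom z 0.0868 0.08720865603396065 df 5.930780931513313 w 0.03888757534003085
29.0417
width 0.03893077631216183 tcp [ 0.55887464 -0.32060351  0.01469406]
bottom z 0.0968 0.09726600733481125 df 6.97401215695048 w 0.03884822377618838
37.2333
38.0583
[(array([0.4751, 0.1098]), 102.1, 0.042, 0.062, (264, 262))] [(array([0.4803, 0.1048]), 102.0, 0.039, 0.08, (335, 207))]
```

View pics/s2.png

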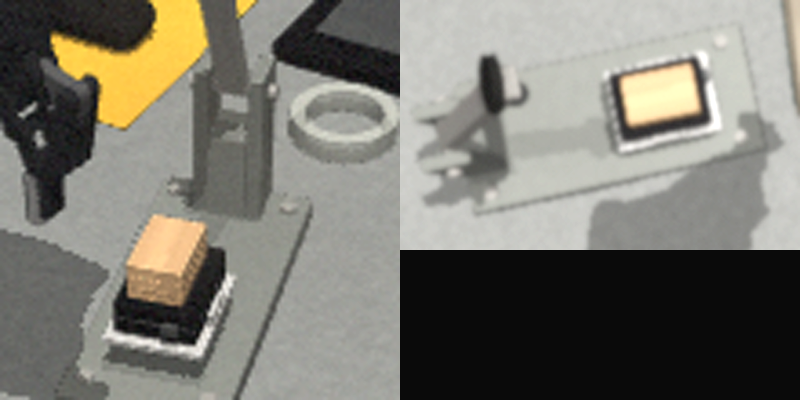

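```bash
cat >> h.py <<'E'
Y=np.array([np.cos(A),np.sin(A),0]);X=np.array([np.sin(A),-np.cos(A),0]);Z=np.array([0,0,1.])
def pose(th,k,off=0,flip=1,cross=False,k0=0):
    y=.17-.225*np.cos(th)+.014*np.sin(th);z=.125+.225*np.sin(th)+.014*np.cos(th)
    p=np.array([*C,0])+y*Y+z*Z
    n=np.sin(th)*Y+np.cos(th)*Z
    ph=k*th+k0;tz=-(np.sin(ph)*Y+np.cos(ph)*Z)
    tx=flip*(np.cos(ph)*Y-np.sin(ph)*Z)
    if cross: tx=flip*X
    M=np.c_[tx,np.cross(tz,tx),tz]
    return p+off*n-ctrl.tcp_to_tips*tz, R.from_matrix(M).as_quat()
E
python3 - <<'E'
from h import *
for k in(1,.8,.6,.4):
  for fl in(1,-1):
    for cr in(0,1):
      r=[ctrl.solve_ik(*pose(th,k,.015 if th==1.1 else 0,fl,cr)) for th in(1.1,.8,.5,.25,.05)]
      print(k,fl,cr,[None if s is None else s.round(1).tolist() for s in r])
E
```

```text
1 1 0 [[-0.8, 0.7, -0.2, 1.6, 0.8, 1.8, -1.1], [-0.6, 0.6, -0.2, 1.8, 0.7, 1.4, -1.0], [-0.4, 0.5, -0.2, 1.9, 0.6, 1.1, -0.8], [-0.2, 0.5, -0.3, 2.0, 0.5, 0.8, -0.6], [0.0, 0.5, -0.4, 2.0, 0.4, 0.6, -0.4]]
1 1 1 [[-1.0, 0.7, 0.0, 1.6, 0.7, 1.7, -2.6], [-0.8, 0.6, 0.1, 1.8, 0.6, 1.3, -2.5], [-0.7, 0.5, 0.1, 1.9, 0.5, 1.0, -2.2], [-0.5, 0.5, 0.1, 2.0, 0.3, 0.7, -1.9], [-0.2, 0.5, 0.0, 2.0, 0.1, 0.6, -1.6]]
1 -1 0 [[-0.7, 0.8, -0.5, 1.6, 0.9, 1.9, 1.9], [-0.2, 0.8, -1.1, 1.8, 1.0, 1.8, 1.8], [0.1, 0.7, -1.1, 1.9, 0.9, 1.4, 2.0], [-1.1, 0.8, 1.1, 2.0, -0.6, 0.8, -2.5], [-0.5, 0.6, 0.4, 2.0, -0.3, 0.6, -2.8]]
1 -1 1 [[-0.6, 0.8, -0.6, 1.6, 0.9, 2.0, 0.3], [-0.4, 0.6, -0.6, 1.8, 0.9, 1.6, 0.4], [-0.1, 0.6, -0.7, 1.9, 0.8, 1.3, 0.5], [0.1, 0.6, -0.7, 2.0, 0.8, 1.0, 0.7], [0.3, 0.6, -0.7, 2.0, 0.7, 0.8, 0.9]]
0.8 1 0 [[-0.7, 0.6, -0.3, 1.6, 0.7, 1.7, -1.0], [-0.6, 0.5, -0.2, 1.8, 0.7, 1.3, -0.9], [-0.3, 0.4, -0.3, 1.9, 0.6, 1.0, -0.7], [-0.1, 0.5, -0.3, 2.0, 0.5, 0.8, -0.6], [0.0, 0.5, -0.4, 2.0, 0.4, 0.6, -0.4]]
0.8 1 1 [[-0.9, 0.6, -0.0, 1.6, 0.6, 1.6, -2.5], [-0.7, 0.5, 0.0, 1.8, 0.6, 1.2
[... 1479 characters left out ...]
0.5], [-0.0, 0.5, -0.4, 2.0, 0.4, 0.8, -0.4], [0.1, 0.5, -0.4, 2.0, 0.4, 0.6, -0.3]]
0.4 1 1 [[-0.7, 0.4, -0.1, 1.7, 0.4, 1.3, -2.3], [-0.5, 0.4, -0.0, 1.8, 0.4, 1.1, -2.1], [-0.4, 0.4, 0.0, 1.9, 0.2, 0.9, -1.9], [-0.3, 0.5, 0.0, 2.0, 0.1, 0.7, -1.7], [-0.2, 0.5, -0.0, 2.0, 0.0, 0.6, -1.6]]
0.4 -1 0 [[-0.1, 0.6, -1.1, 1.7, 0.8, 1.6, 2.0], [0.1, 0.6, -1.1, 1.8, 0.7, 1.3, 2.2], [-1.1, 0.6, 1.1, 2.0, -0.5, 0.9, -2.7], [-1.0, 0.7, 1.1, 2.0, -0.8, 0.9, -2.4], [-0.5, 0.6, 0.4, 2.0, -0.3, 0.6, -2.8]]
0.4 -1 1 [[-0.2, 0.5, -0.8, 1.7, 0.7, 1.5, 0.6], [-0.0, 0.5, -0.8, 1.8, 0.6, 1.2, 0.7], [0.2, 0.5, -0.8, 1.9, 0.6, 1.0, 0.8], [0.3, 0.6, -0.8, 2.0, 0.6, 0.9, 0.9], [0.3, 0.6, -0.7, 2.0, 0.7, 0.7, 0.9]]
```

Run:
```python
from h import *
ctrl.set_gripper(0,40)
o=pose(1.1,.6)[1]
w=np.array([*C,0])+.09*Y+.50*Z
p0=ctrl.get_tool_pos();ctrl.line_to([p0[0],p0[1],.42],v=.3);print(ctrl.get_t())
ctrl.goto(w,o);print(ctrl.get_t(),ctrl.get_contact_force().round(1))
ctrl.goto(*pose(1.1,1,.10));ctrl.line_to(*pose(1.1,1,.015),v=.12)
print(ctrl.get_t(),ctrl.get_q().round(2),ctrl.get_contact_force().round(1))
a=cams.read_camera("scene")
cv2.imwrite("pics/s3.png",cv2.resize(a[60:260,240:480],(720,600))[:,:,::-1])
```

```text
39.4417
40.4833 [-0.2 -0.6 -0. ]
42.0 [-0.88  0.71 -0.14  1.62  0.76  1.75 -1.06] [-0.1  0.4 -0. ]
```

View pics/s3.png

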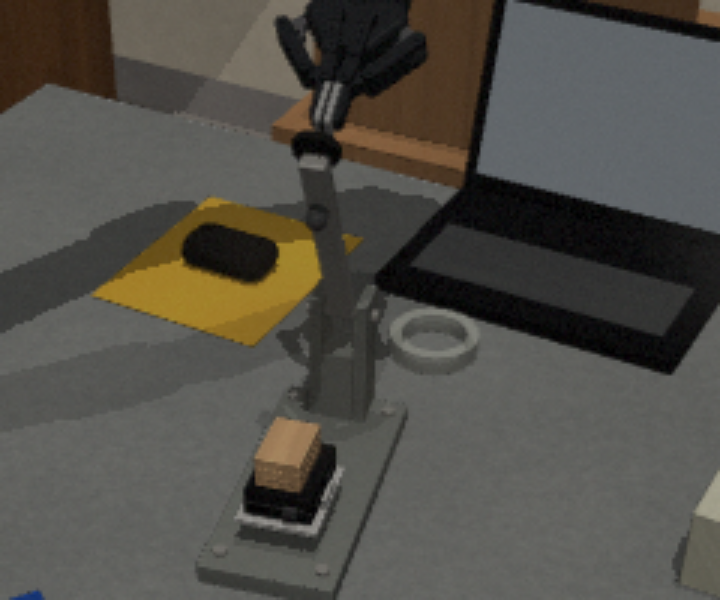

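Run:
```python
from h import *
ctrl.line_to(*pose(1.1,1,0),v=.1)
for th in np.linspace(1.1,.1,9)[1:]:
    ctrl.line_to(*pose(th,1),v=.12);print(round(th,2),ctrl.get_contact_force().round(1))
print(ctrl.get_t(),ctrl.get_tool_pos().round(4),pose(.1,1)[0].round(4))
a=cams.read_camera("scene")
cv2.imwrite("pics/s4.png",cv2.resize(a[60:260,240:480],(720,600))[:,:,::-1])
```

```text
0.98 [-0.6  1.2  0.5]
0.85 [0.  0.2 0.4]
0.73 [-0.8  0.6  1.2]
0.6 [-0.5 -0.1  2.3]
0.48 [ 0.3 -0.6  2.4]
0.35 [-0.2 -0.8  2.7]
0.23 [ 0.  -0.2  2.8]
0.1 [-0.2 -1.3  2.9]
45.4167 [0.4864 0.0642 0.1728] [0.4864 0.0638 0.1723]
```

View pics/s4.png

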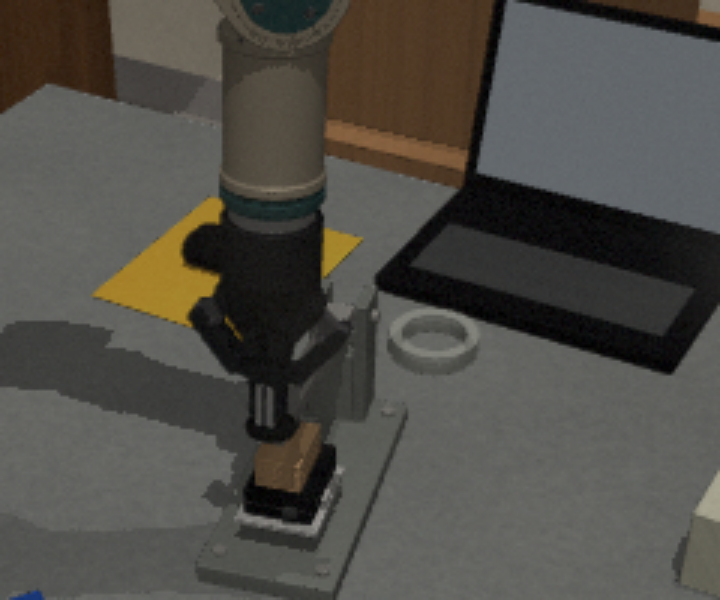

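Fingers sit on the pad centre (270,425), the arm is almost level, the pile is intact. Now I press in small steps to a firm force.

Run:
```python
from h import *
ctrl.line_to(*pose(.065,1),v=.05)
print(ctrl.get_contact_force().round(1))
p,o=pose(.055,1);L=[]
for k in range(24):
    ctrl.line_to(p-[0,0,.0005*k],o,v=.02);ctrl.dwell(.1)
    f=np.mean([ctrl.get_contact_force() for _ in range(5)],0);L.append((round(ctrl.get_tool_pos()[2],4),round(f[2],1)))
    if f[2]>16:break
ctrl.dwell(.5);print(L,ctrl.get_contact_force().round(1),ctrl.get_tool_pos().round(4),ctrl.get_t())
z=ctrl.get_tool_pos()[2]-.011;print("theta",(z-.139)/.225)
a=cams.read_camera("scene")
cv2.imwrite("pics/s5.png",cv2.resize(a[120:260,280:448],(720,600))[:,:,::-1])
```

```text
[-0.3 -0.5  2.5]
[(np.float64(0.1625), np.float64(2.5)), (np.float64(0.1619), np.float64(2.2)), (np.float64(0.1615), np.float64(4.6)), (np.float64(0.1613), np.float64(7.0)), (np.float64(0.1611), np.float64(11.2)), (np.float64(0.1609), np.float64(13.9)), (np.float64(0.1608), np.float64(18.0))] [-3.   1.  17.2] [0.4871 0.0619 0.1608] 48.7417
theta 0.04797445670465645
```

View pics/s5.png

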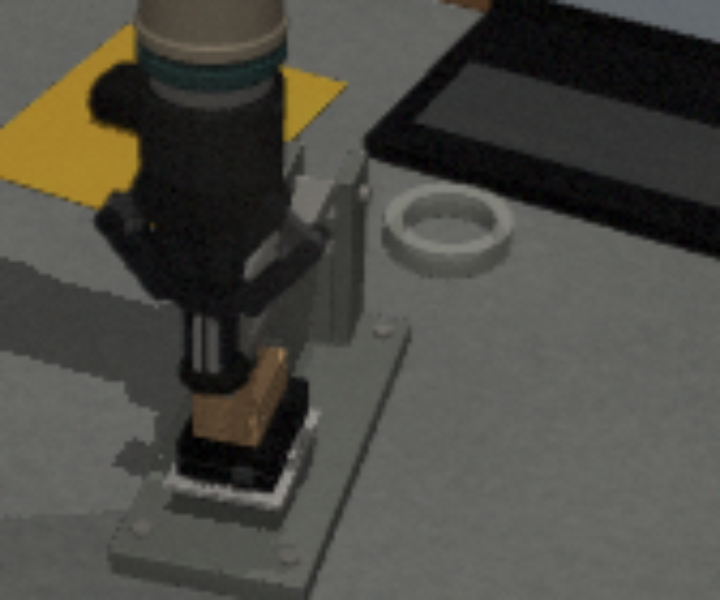

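Run:
```python
from h import *
print(ctrl.get_contact_force().round(1)); print(ctrl.sign_off())
```

```text
[-3.3  1.  18.5]
the job is handed in; nothing more can be done
None
```

Job handed in at about 49 s: three plates are stacked centred on the casing, the spare plate is still flat on the desk, and the gripper is holding the press arm on the pile at about 0.05 rad with about 18 N at the pad.

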